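# Slide a bracket to the measuring position and hold a sprung probe on its marked spot

## Task

Without lifting it off the steel plate, slide the aluminium bracket out of its parking outline to the measuring position, so that it sits squarely between the four corner marks. Then take the measuring probe out of its wooden stand and hold its sprung tip inside the small ring on the bracket's sloping face, square to that face, pressed lightly so that the tip is about half way in. Finish still holding the probe there, with the bracket still between its marks, and do not disturb the other things on the bench.

Things in the scene. Friction and masses are not known exactly. Their poses are not given: they have to be found in the camera images.
- plate: Fixed dark steel inspection plate on the bench, 320 (x) x 500 (y) x 6 mm, on which the bracket slides. Origin: centre of its underside.
- bracket: Loose cast aluminium bracket, about 0.8 kg, on the plate. Origin: centre of its underside; z up. Flange 120 (x) x 90 (y) x 12 mm. Towards -x (roughly facing the robot) a pad 62 x 70 mm, its upper face falling at 25 degrees to -x, face centre at x -22, z 55. Towards +x an upright lug to take it by: 16 mm thick in y, x 10 to 55, top at z 95, both its sides free down to the flange.
- lug (a point): Centre of the top of the bracket's lug: 34, 0, 95 mm in the bracket's frame; axes as the bracket's.
- spot: Printed black ring of 16 mm diameter on the bracket's sloping face, the place to measure; fixed to the bracket. Origin: centre of the ring, on the face. z points out of the face, square to it (25 degrees from vertical, leaning to the bracket's -x); y is the bracket's y.
- station: The measuring position: four white painted corner angles and a small centre cross on the plate, flat, 136 (x) x 106 (y) mm over all, so the bracket's flange fits between with about 8 mm all round. Origin: its centre, on the plate; the bracket's frame should coincide with this frame (origin and yaw). It may lie left or right of the parking outline.
- bay: The parking outline: a closed white painted rectangle on the plate, flat, 136 x 106 mm, in which the bracket starts. Origin: its centre.
- probe: Loose measuring probe, 160 g, upright in its stand, tip down. Origin: on its axis at the end of the steel nose; z along the axis away from the tip. Nose 20 mm diameter, z 0 to 30; black flange 36 mm diameter, z 30 to 36, resting on the stand's top; grey square grip 24 x 24 mm, z 36 to 116, flats facing x and y; black button on top to z 122. The free tip ends at z -22.
- probe_tip (a point): End of the probe's tip, a steel dome of 6 mm radius on a sprung plunger; on the probe's axis, 22 mm beyond the nose when free, 98 mm from the middle of the grip.
- plunger (a joint): How far the probe's tip is pushed into the nose, m: 0 free, 0.012 at its stop. Spring: 1.4 N to start moving and 0.7 N more for each mm (5.6 N half way in, 9.8 N at the stop).
- stand: Fixed wooden block 76 (x) x 64 (y) x 60 mm high on the bench with a 23 mm square hole right through, in which the probe stands. Origin: centre of its underside, on the hole's axis. Lift the probe straight up by 55 mm to clear it. It stands on the robot's left or right, beside the plate.
- rack: Bystander, fixed: wooden socket rack 60 x 130 mm, with its sockets 56 mm high. Origin: centre of its underside.
- block: Bystander: steel block 26 x 76 x 50 mm high on the far side of the plate. Origin: centre of its underside.
- collar: Bystander: steel ring, 48 mm diameter, 20 mm high, far side of the plate. Origin: centre of its underside.
- oil: Bystander: can of 54 mm diameter, 110 mm high, far side of the plate. Origin: centre of its underside.
- wrench: Bystander: wrench lying on the bench to the right. Origin: centre of its underside.
- driver: Bystander: screwdriver lying on the bench to the left. Origin: centre of its underside.
- mug: Bystander: white mug, 72 mm across, 90 mm high. Origin: centre of its underside.

How it is judged:
On the way, in this order (a step that is already met when the one before it is completed fails the run):
1. the bracket has been slid between the corner marks of the measuring position, the probe still in its stand (horizontal distance between bracket and station below 0.012 m and angle between the x axis of bracket and the x axis of station, either way round below 0.14 rad and height (world z) of bracket below 0.01 m and linear speed of bracket below 0.02 m/s and horizontal distance between probe and stand below 0.01 m and height (world z) of probe below 0.04 m), for 0.2 s.
2. the probe is in the gripper, clear of its stand (contact force between the fingers and probe above 2 N and contact force between probe and stand below 0.1 N and height (world z) of probe_tip above 0.062 m), for 0.2 s.
At the end, for the whole second after the job is handed in: Probe still in the fingers, tip within 9 mm of the ring's centre, axis within 8 degrees of square to the face, tip pushed in 2 to 10 mm, pressing with 1.5 to 12 N; bracket flat on the plate within 12 mm and 8 degrees of the measuring position, touched only by the probe; all at rest (horizontal distance between bracket and station below 0.012 m and angle between the x axis of bracket and the x axis of station, either way round below 0.14 rad and height (world z) of bracket below 0.01 m and linear speed of each of bracket, probe below 0.02 m/s and contact force between the fingers and probe above 2 N and contact force between probe and stand below 0.1 N and distance between probe_tip and spot below 0.009 m and angle between the z axis of probe and the z axis of spot, either way round below 0.14 rad and value of joint plunger between 0.002 and 0.01 m and contact force between probe and bracket between 1.5 and 12 N and contact force between each of the arm, the fingers and bracket below 0.3 N); the arm keeps its last pose, push and grip.
It fails at once if the bracket is lifted more than 6 mm off the plate or tipped more than 9 degrees (height (world z) of bracket above 0.012 m or angle between bracket's own z axis and vertical above 0.16 rad).
It fails at once if the probe is pressed hard (over 20 N) on the bracket (contact force between probe and bracket above 20 N).
It fails at once if one of the loose bystanders is moved by more than 30 mm (distance of any of block, collar, oil, wrench, driver, mug from where it was at the start of the episode above 0.03 m).
It also fails if it takes over 61 s, if anything falls off the work surface, if the arm or the gripper's body presses on something with over 40 N, if the wrist force passes 120 N, or if a joint passes its speed limit or range.

## Robot

A 7-joint arm with a two-finger parallel gripper is mounted at the origin on the work surface. World frame = base frame: x ahead of the robot, y to its left, z up, the work surface at z = 0. Lengths are in m, angles in rad, forces in N, time in s.
With the tool pointing down it reaches from about 0.35 to 0.9 m from the base axis. Payload 8.1 kg.
Tool frame: the origin (TCP) lies at the very end of the fingers, on their centre line; the grasp point (between the pads) lies 19 mm behind it (arm.tcp_to_grasp is the distance from the TCP to the grasp point, in m); z points along the fingers, y is the line along which they close (so a half turn about z gives the same grasp; the last joint's range is limited). The gripper opens to 92 mm and grips with 3 to 60 N. Pads are 19 mm wide; open, the fingers measure 130 mm over their backs; the gripper's body (75 mm by 190 mm) begins 47 mm behind the grasp point.
Start: joints at [-1.372, 0.434, 0.025, 1.573, -0.012, 1.134, -0.075], TCP at [0.186, 0.597, 0.227] pointing down, gripper open.
Joint ranges: [-2.62, 2.62], [-0.44, 2.09], [-1.27, 1.32], [0.08, 2.57], [-1.32, 4.46], [0.12, 2], [-2.74, 2.74]. Speed limits (rad/s): [2.22, 2.22, 3.01, 3.01, 3.14, 3.14, 3.14].

## Interface

Orientations are given as a rotation vector (axis times angle).
In Python, from cell import arm gives the robot as it stands.
- The arm moves only by the shell command python3 nudge.py 'ROWS' [FORCE]. ROWS is one flat JSON list of numbers that holds 1 to 10 rows one after another, with no inner brackets; each row has 5 numbers: dx, dy, dz in shares of the most that a row can go, 1 being 50 mm, then a turn about the tool's z in normalised numbers (1 is pi rad), then the opening from 0.0 (shut) to 1.0 (fully open); each row shifts and turns the commanded pose from where the row before left it, along the tool's axes as they then stand; what a row does not reach is not made up. A row lasts 1/10 s, in which the tool goes at most 0.05 m and 0.15 rad, less where a joint would pass 70% of its speed; a pose out of reach is approached as far as the arm can. The fingers move at their own pace and stop on an object; FORCE is the grip in N (left out, the last holds). Time passes only in rows, so rows that do not move let the fingers close. It prints the time, the measured TCP pose, the force, the opening and the grip force at its end. Shift and turn numbers lie between -1 and 1, and a call with a number outside is refused. Input that does not fit is refused with a message, and nothing moves.
- arm.observe(): the state, without advancing time (a new reading comes with each control period).
- arm.get_image(name): name is "scene" or "side" or "wrist"; returns a dict with "image" (480x640x3 uint8, blue, green, red), "fx", "fy", "cx", "cy" (pixels), "cam_to_world" (4x4, takes a point from camera to world coordinates); the wrist camera has in their place "mount" (4x4, takes a point from camera to tool coordinates, whose origin is the TCP and whose axes are the flange's). Camera axes: x right, y down, z forward; pixel columns grow to the right and rows downward; lengths in m; the calibration is good to about 2 mm. A picture is of the moment at which its call begins: read the wrist's pose just before it. There is no depth.
- arm.sign_off(): hands the job in; it is judged then, once.
The state is a dict: "clock": time; "joints": joint angles; "dq": joint speeds; "joint_efforts": joint torques, N m; "position": TCP position; "ee_rot": TCP orientation; "force": force on the tool from outside, world axes, zero at the start; "ft_torque": the same for the moment, N m; "width": opening from 0.0 (shut) to 1.0 (fully open); "gripper_force": force on a finger pad.
Only numpy, scipy, OpenCV 4.12 (cv2) and the standard library are available. Lean on these libraries where they do the work, as an engineer would, in place of code of your own. Each camera call takes 0.05 s, during which the arm holds its last target. There are 200 camera calls.

## Working session

There is one attempt and no reset: what is moved stays moved. The work goes in short steps, Python scripts to look and compute and a shell command to move; the robot and the scene stay as the last step left them, time stands still between calls to the robot, and variables do not carry over. Pictures are saved under pics/ and viewed, at most 12 in all, crops included, and the job is handed in when it is done.

```bash
ls; mkdir -p pics
python3 - <<'E'
from cell import arm
import cv2,numpy as np,pickle
s=arm.observe();print(s)
np.set_printoptions(precision=4,suppress=True)
for n in("scene","side"):
    d=arm.get_image(n);cv2.imwrite(f"pics/{n}0.png",d["image"]);pickle.dump(d,open(f"pics/{n}0.pkl","wb"))
    print(n,d["fx"],d["fy"],d["cx"],d["cy"]);print(d["cam_to_world"])
print(arm.get_image("wrist")["mount"],arm.tcp_to_grasp)
E
```

```text
cell.py
nudge.py
pics
{'clock': 0.0, 'joints': array([-1.37160242,  0.43523083,  0.02495087,  1.57409919, -0.0115761 ,
        1.1339656 , -0.07511326]), 'dq': array([ 4.85711182e-04,  1.37475887e-03, -1.35306046e-03,  2.00747052e-04,
       -1.06090648e-03,  1.20510846e-03,  3.13370903e-05]), 'joint_efforts': array([-9.45483043e-04, -6.67828774e+01,  9.84555334e-01, -3.14475811e+01,
       -6.04771636e-02,  4.25154332e-02,  2.08359011e-04]), 'position': array([0.18567111, 0.59625775, 0.22593902]), 'ee_rot': array([-4.72329683e-01, -3.10580048e+00,  2.44469229e-03]), 'force': array([-0.27895055, -1.08577621, -0.15416158]), 'ft_torque': array([0.02444734, 0.01914033, 0.00568202]), 'gripper_force': 0.0, 'width': 0.9968769061516027}
scene 518.7070030432466 518.7070030432466 328.0262329541628 245.18376066716354
[[-0.6557  0.5647 -0.5011  1.1485]
 [ 0.7548  0.5044 -0.4193  0.4958]
 [ 0.016  -0.6532 -0.757   0.9709]
 [ 0.      0.      0.      1.    ]]
side 434.8002026654853 434.8002026654853 319.7356757837631 246.31003094508668
[[ 0.9241 -0.2632  0.2772  0.2166]
 [-0.382  -0.6126  0.692  -0.8076]
 [-0.0123 -0.7453 -0.6666  0.8827]
 [ 0.      0.      0.      1.    ]]
[[-0.0005 -0.9551 -0.2964  0.0801]
 [ 1.     -0.0007  0.0004  0.0003]
 [-0.0006 -0.2964  0.9551 -0.1595]
 [ 0.      0.      0.      1.    ]] 0.0188
```

View pics/scene0.png

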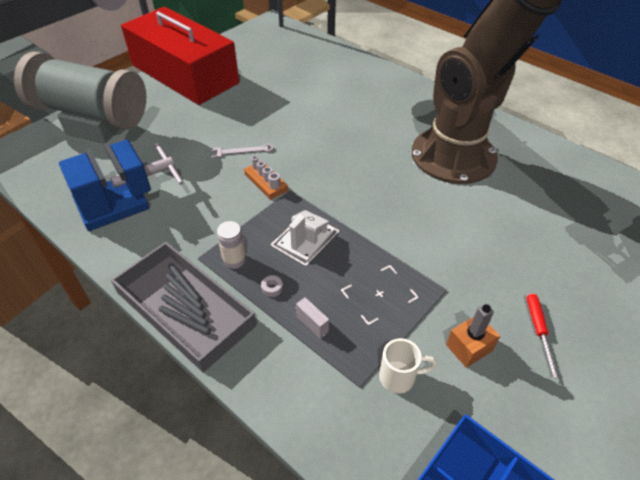

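View pics/side0.png

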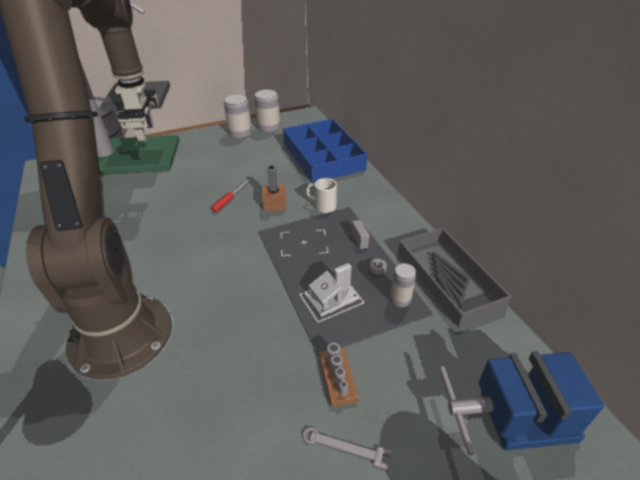

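Scene view: bracket in its outline at about (305,238), station marks around (380,293), probe in its stand at (480,320), mug next to the stand at (400,365). Side view: station (304,242), bracket (332,290), probe (272,180).

```bash
cat > h.py <<'E'
import numpy as np,cv2,pickle
from scipy.spatial.transform import Rotation as R
np.set_printoptions(precision=4,suppress=True)
def load(n): return pickle.load(open(f"pics/{n}.pkl","rb"))
def rays(d,px):
    px=np.atleast_2d(px).astype(float);T=d["cam_to_world"]
    v=np.c_[(px[:,0]-d["cx"])/d["fx"],(px[:,1]-d["cy"])/d["fy"],np.ones(len(px))]@T[:3,:3].T
    return T[:3,3],v
def onz(d,px,z):
    o,v=rays(d,px);return o+v*((z-o[2])/v[:,2])[:,None]
def tri(obs):   # [(d,px),...] least-squares point
    A=np.zeros((3,3));b=np.zeros(3);O=[]
    for d,p in obs:
        o,v=rays(d,p);v=v[0]/np.linalg.norm(v[0]);P=np.eye(3)-np.outer(v,v);A+=P;b+=P@o;O.append((o,P))
    x=np.linalg.solve(A,b);return x,[np.linalg.norm(P@(x-o)) for o,P in O]
def proj(d,X):
    T=np.linalg.inv(d["cam_to_world"]);c=np.atleast_2d(X)@T[:3,:3].T+T[:3,3]
    return np.c_[d["fx"]*c[:,0]/c[:,2]+d["cx"],d["fy"]*c[:,1]/c[:,2]+d["cy"]]
def wrist(arm,name):
    s=arm.observe();d=arm.get_image("wrist");T=np.eye(4)
    T[:3,:3]=R.from_rotvec(s["ee_rot"]).as_matrix();T[:3,3]=s["position"]
    d["cam_to_world"]=T@d["mount"];cv2.imwrite(f"pics/{name}.png",d["image"]);pickle.dump(d,open(f"pics/{name}.pkl","wb"));return d
E
python3 - <<'E'
from h import *
for n,box in(("scene0",(335,255,425,330)),("side0",(275,224,335,262))):
    d=load(n);g=cv2.cvtColor(d["image"],6);x0,y0,x1,y1=box
    m=np.zeros_like(g);m[y0:y1,x0:x1]=(g[y0:y1,x0:x1]>125)*255
    k,L,S,C=cv2.connectedComponentsWithStats(m,connectivity=8)
    pts=[]
    for i in range(1,k):
        print(n,S[i],C[i],onz(d,C[i],.006)[0])
        if S[i,4]>5 : pts.append(i)
    ys,xs=np.nonzero(np.isin(L,pts));W=onz(d,np.c_[xs,ys],.006)[:,:2]
    print(cv2.minAreaRect((W*1000).astype(np.float32)))
a=load("scene0")["image"][185:385,235:515];b=load("side0")["image"][155:325,230:430]
cv2.imwrite("pics/c1.png",np.vstack([cv2.resize(a,(420,300),interpolation=2),cv2.resize(b,(420,300),interpolation=2)]))
E
```

```text
scene0 [392 255  33  21 350] [413.44 261.54] [0.4123 0.1483 0.006 ]
scene0 [380 265  17   9  66] [388.5758 268.3939] [0.469  0.1162 0.006 ]
scene0 [340 284  12  15  73] [345.411  290.2877] [0.5861 0.0804 0.006 ]
scene0 [408 289  11  14  70] [413.     295.9286] [0.4961 0.2054 0.006 ]
scene0 [375 290   9   8  48] [378.9375 293.2083] [0.5416 0.1428 0.006 ]
scene0 [360 314  19  11  77] [368.7013 319.6494] [0.613  0.1691 0.006 ]
scene0 [416 320   9  10  52] [421.2885 325.8846] [0.5496 0.2645 0.006 ]
((520.3738403320312, 136.24440002441406), (213.4291229248047, 191.5232391357422), 34.07232666015625)
side0 [323 230   2   4   5] [323.8 231.2] [0.6202 0.1634 0.006 ]
side0 [281 233   1   2   2] [281.  233.5] [0.4927 0.2061 0.006 ]
side0 [302 241   5   3   9] [303.7778 242.    ] [0.5439 0.1401 0.006 ]
side0 [326 249   2   4   5] [326.8 250.8] [0.5929 0.0756 0.006 ]
side0 [281 251   2   5   6] [281.3333 253.1667] [0.4644 0.1193 0.006 ]
side0 [286 255   4   1   4] [287.5 255. ] [0.4787 0.1045 0.006 ]
((504.54290771484375, 131.92762756347656), (90.40155792236328, 16.236770629882812), 17.002105712890625)
```

View pics/c1.png

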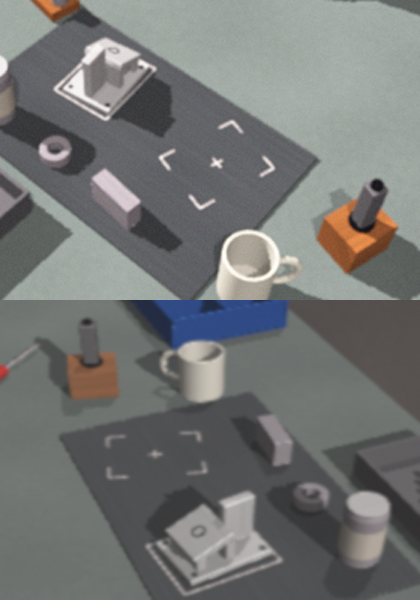

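The crop shows the bracket (lug top at about scene (298,220), side (343,266)), its sloping face with the ring facing the robot, and the probe's button at scene (486,308), side (272,167). Station: centre about (0.541, 0.143), yaw about -17°, consistent between views.

Run:
```python
from h import *
a,b=load("scene0"),load("side0")
print("lug",tri([(a,(298.5,220)),(b,(343,266))]))
print("button",tri([(a,(486.3,308.3)),(b,(272,167.5))]))
M=R.from_rotvec([-4.72329683e-01, -3.10580048e+00,  2.44469229e-03]).as_matrix();print(M)
```

```text
lug (array([ 0.5643, -0.0881,  0.1022]), [np.float64(0.0037148248803258355), np.float64(0.0037148248803256312)])
button (array([0.5252, 0.3682, 0.1472]), [np.float64(0.002841639665359689), np.float64(0.0028416396653597195)])
[[-0.9548  0.2973 -0.0003]
 [ 0.2973  0.9548 -0.0015]
 [-0.0002 -0.0016 -1.    ]]
```

The rows are not in the units I measure in: shifts go in shares of 50 mm and turns go in shares of pi rad. I convert before sending: -0.037 m is -0.74, -0.005 m is -0.1.

```bash
python3 nudge.py '[-0.74, -0.28, -0.1, 0, 1, -0.74, -0.28, -0.1, 0, 1, -0.74, -0.28, -0.1, 0, 1, -0.74, -0.28, -0.1, 0, 1, -0.74, -0.28, -0.1, 0, 1, -0.74, -0.28, -0.1, 0, 1, -0.74, -0.28, -0.1, 0, 1, -0.74, -0.28, -0.1, 0, 1, -0.74, -0.28, -0.1, 0, 1, -0.74, -0.28, -0.1, 0, 1]'; python3 nudge.py '[0, 0, 0, 0, 1, 0, 0, 0, 0, 1]'; python3 -c "
from h import *
from cell import arm
wrist(arm,'w1')"
```

```text
clock: 1.15
position: [0.4984, 0.3518, 0.2768]
ee_rot: [-0.472, -3.106, 0.0]
force: [0.0, 1.8, 0.9]
width: 0.999
gripper_force: 0.0
clock: 1.35
position: [0.4981, 0.3522, 0.2765]
ee_rot: [-0.476, -3.105, 0.0]
force: [-0.1, 1.1, -0.2]
width: 0.995
gripper_force: 0.0
```

View pics/w1.png

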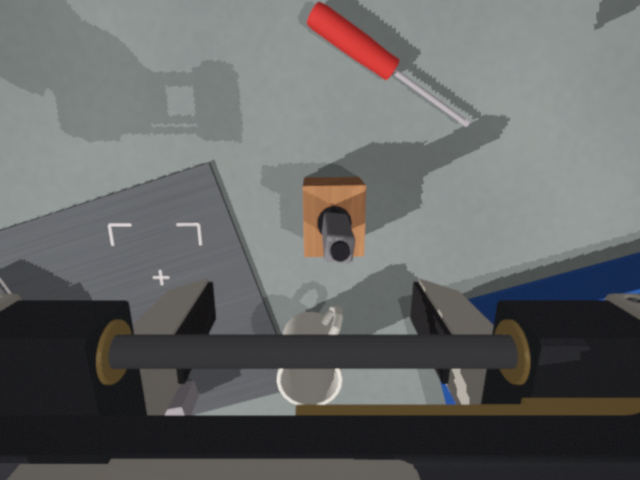

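Wrist view: probe button at (340,250), stand's orange top about x 303–367, y 180–257, square to the tool; station's near corners at (109,225) and (201,225), cross at (161,278). Now over the bracket.

Scaled: -0.04 m is -0.8, -0.019 m is -0.38.

```bash
python3 nudge.py '[-0.38, -0.8, -0.06, 0, 1, -0.38, -0.8, -0.06, 0, 1, -0.38, -0.8, -0.06, 0, 1, -0.38, -0.8, -0.06, 0, 1, -0.38, -0.8, -0.06, 0, 1, -0.38, -0.8, -0.06, 0, 1, -0.38, -0.8, -0.06, 0, 1, -0.38, -0.8, -0.06, 0, 1, -0.38, -0.8, -0.06, 0, 1, -0.38, -0.8, -0.06, 0, 1]'; python3 nudge.py '[0, 0, 0, 0, 1, 0, 0, 0, 0, 1]'; python3 -c "
from h import *
from cell import arm
wrist(arm,'w2')
d=load('w1');h=cv2.cvtColor(d['image'],cv2.COLOR_BGR2HSV)
m=cv2.inRange(h,(5,120,140),(20,255,255));m[300:]=0
c=max(cv2.findContours(m,0,1)[0],key=cv2.contourArea);r=cv2.minAreaRect(onz(d,c[:,0],.06)[:,:2].astype(np.float32)*1000);print(r)
print('button',onz(d,(340,250),.152), 'cross',onz(d,(161,278),.006),'corners',onz(d,[(109,225),(201,225)],.006))
print('tri button',tri([(d,(340,250)),(load('scene0'),(486.3,308.3)),(load('side0'),(272,167.5))]))
"
```

```text
clock: 2.4
position: [0.5598, -0.0849, 0.3067]
ee_rot: [-0.467, -3.106, -0.001]
force: [0.2, -0.3, -0.1]
width: 1.002
gripper_force: 0.0
clock: 2.6
position: [0.5598, -0.0847, 0.3064]
ee_rot: [-0.473, -3.105, -0.001]
force: [0.7, 1.1, -0.6]
width: 0.999
gripper_force: 0.0
((524.4285888671875, 367.3642883300781), (61.912044525146484, 75.13511657714844), 72.52763366699219)
button [[0.5239 0.3675 0.152 ]] cross [[0.545  0.1399 0.006 ]] corners [[0.4635 0.1092 0.006 ]
 [0.4964 0.2137 0.006 ]]
tri button (array([0.5253, 0.3678, 0.1475]), [np.float64(0.000534496166906253), np.float64(0.003044144709415083), np.float64(0.002670034158498751)])
```

View pics/w2.png

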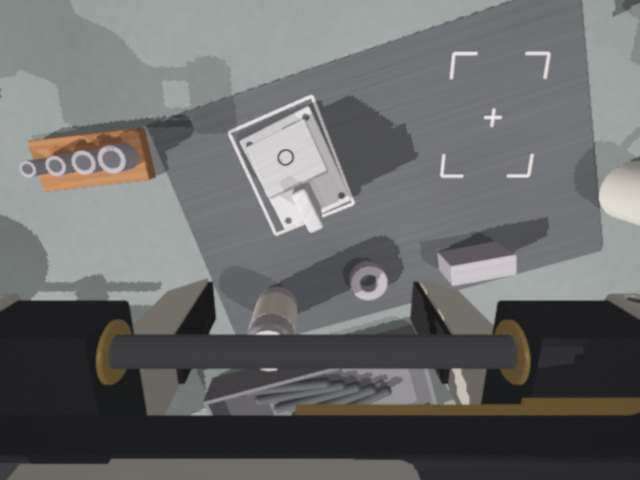

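Wrist view: both outlines visible — bay corners about (229,132),(315,96),(354,205),(276,235); station outer corners (453,53),(550,52),(531,176),(442,176), cross (493,118); ring (286,157), lug top about (300..320, 190..230). Zooming in.

Run:
```python
from h import *
d=load('w2');cv2.imwrite("pics/c2.png",cv2.resize(d['image'][90:240,220:370],(600,600),interpolation=2))
st=onz(d,[(453,53),(550,52),(531,176),(442,176)],.006);print(st);c=st.mean(0);print(c,onz(d,(493,117.5),.006))
by=onz(d,[(229,132),(315,96),(354,205),(276,235)],.006);print(by,by.mean(0))
for q in(st,by):
    print(cv2.minAreaRect(q[:,:2].astype(np.float32)*1000), [np.degrees(np.arctan2(*(q[i]-q[j])[1::-1])) for i,j in((3,0),(2,1),(1,0),(2,3))])
print("ring",tri([(d,(286,157)),(load('scene0'),(235+115/1.5,185+50/1.5)),(load('side0'),(230+198/2.1,155+231/1.765))]))
```

```text
[[0.4624 0.1107 0.006 ]
 [0.4937 0.2144 0.006 ]
 [0.6263 0.1757 0.006 ]
 [0.5938 0.0715 0.006 ]]
[0.544  0.1431 0.006 ] [[0.5442 0.1423 0.006 ]]
[[ 0.4674 -0.1589  0.006 ]
 [ 0.4595 -0.0498  0.006 ]
 [ 0.5966 -0.0411  0.006 ]
 [ 0.6046 -0.1473  0.006 ]] [ 0.532  -0.0993  0.006 ]
((544.3522338867188, 143.22267150878906), (109.14752960205078, 138.5062255859375), 73.37458801269531) [np.float64(-16.625408774664194), np.float64(-16.262445748548934), np.float64(73.20729964902954), np.float64(72.6511193367042)]
((532.1307983398438, -99.38377380371094), (137.75827026367188, 109.32649230957031), 4.124642372131348) [np.float64(4.809822105249123), np.float64(3.62144866879263), np.float64(94.12464617508016), np.float64(94.33682992027329)]
ring (array([ 0.5099, -0.0974,  0.0596]), [np.float64(0.0019408688634794003), np.float64(0.003943279505064895), np.float64(0.002082817309565564)])
```

View pics/c2.png

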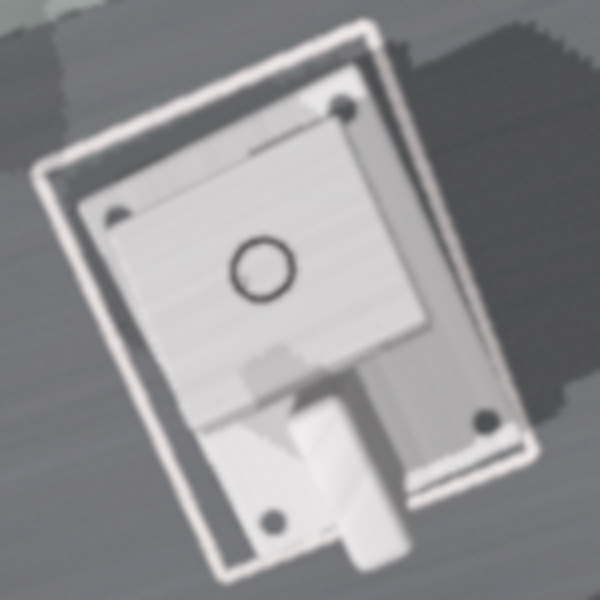

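Crop: flange top corners at crop (78,208),(362,66),(255,560),(525,440); lug top corners (290,412),(338,400),(412,552),(362,572); ring centre (263,269).

Run:
```python
from h import *
d=load('w2');f=lambda q:np.array(q)/4+[220,90]
F=onz(d,f([(78,208),(362,66),(525,440),(255,560)]),.018);L=onz(d,f([(290,412),(338,400),(412,552),(362,572)]),.101)
for q in(F,L):
    print(q,q.mean(0),cv2.minAreaRect(q[:,:2].astype(np.float32)*1000),[np.degrees(np.arctan2(*(q[i]-q[j])[1::-1])) for i,j in((3,0),(2,1))])
# height of lug top: wrist vs. scene
print(tri([(d,f((350,484))[0]),(load('scene0'),(298.5,220))]))
for y in(2,3,4,5):
    c,s=np.cos(np.radians(y)),np.sin(np.radians(y));r=np.array([[c,-s],[s,c]])
    print(y,F.mean(0)[:2]+r@[.0325,0],F.mean(0)[:2]+r@[-.022,0])
print(onz(d,f((263,269)),.061))
```

```text
[[ 0.4819 -0.1487  0.018 ]
 [ 0.4693 -0.0583  0.018 ]
 [ 0.5867 -0.0432  0.018 ]
 [ 0.5982 -0.1337  0.018 ]] [ 0.534 -0.096  0.018] ((533.7709350585938, -96.00628662109375), (118.3666000366211, 91.31158447265625), 7.318151473999023) [np.float64(7.345513446897671), np.float64(7.318149933754884)]
[[ 0.5435 -0.0998  0.101 ]
 [ 0.5442 -0.0876  0.101 ]
 [ 0.5868 -0.0815  0.101 ]
 [ 0.5881 -0.0952  0.101 ]] [ 0.5656 -0.091   0.101 ] ((565.1610107421875, -90.65205383300781), (44.94186019897461, 13.739587783813477), 5.880762577056885) [np.float64(5.880763065135715), np.float64(8.11915009630015)]Traceback (most recent call last):
  File "<stdin>", line 7, in <module>
  File "h.py", line 14, in tri
    o,v=rays(d,p);v=v[0]/np.linalg.norm(v[0]);P=np.eye(3)-np.outer(v,v);A+=P;b+=P@o;O.append((o,P))
        ~~~~^^^^^
  File "h.py", line 7, in rays
    v=np.c_[(px[:,0]-d["cx"])/d["fx"],(px[:,1]-d["cy"])/d["fy"],np.ones(len(px))]@T[:3,:3].T
                                       ~~^^^^^
IndexError: index 1 is out of bounds for axis 1 with size 1
```

Scaled: 0.03 m is 0.6, -0.009 m is -0.18, -0.143 rad / 3.1416 = -0.0455.

```bash
python3 nudge.py '[-0.18, -0.08, 0.6, -0.0455, 1, 0, 0, 0.6, -0.0455, 1, 0, 0, 0.6, -0.0455, 1, 0, 0, 0.6, 0, 1, 0, 0, 0, 0, 1]'
python3 - <<'E'
from h import *
d=load('w2');s=load('scene0');e=load('side0')
print("oil",onz(s,(231,230),.11),onz(e,(404,271),.11)); print("collar",onz(d,(369,278),.02))
print("block top px ->",onz(d,[(440,264),(515,258),(515,275),(443,282)],.05)); print("mug",onz(s,(402,355),.09),onz(e,(325,184),.09))
E
```

```text
clock: 3.15
position: [0.5647, -0.0886, 0.183]
ee_rot: [0.205, -3.128, -0.003]
force: [-0.2, -0.1, 0.1]
width: 1.004
gripper_force: 0.0
oil [[ 0.6895 -0.1726  0.11  ]] [[ 0.6961 -0.1741  0.11  ]]
collar [[ 0.6918 -0.0489  0.02  ]]
block top px -> [[0.6855 0.0356 0.05  ]
 [0.7045 0.122  0.05  ]
 [0.7264 0.1189 0.05  ]
 [0.7096 0.0344 0.05  ]]
mug [[0.6799 0.2937 0.09  ]] [[0.6783 0.2898 0.09  ]]
```

Scaled: 0.03 m is 0.6, -0.003 m is -0.06.

```bash
python3 nudge.py '[-0.04, -0.06, 0.6, 0, 1, 0, 0, 0.6, 0, 1, 0, 0, 0.6, 0, 1, 0, 0, 0.56, 0, 1, 0, 0, 0, 0, 1]' && python3 nudge.py '[0, 0, 0, 0, 0, 0, 0, 0, 0, 0, 0, 0, 0, 0, 0, 0, 0, 0, 0, 0, 0, 0, 0, 0, 0, 0, 0, 0, 0, 0, 0, 0, 0, 0, 0, 0, 0, 0, 0, 0]' 30; python3 -c "
from h import *
from cell import arm
wrist(arm,'w3')"
```

```text
clock: 3.65
position: [0.5683, -0.0923, 0.0669]
ee_rot: [0.202, -3.131, -0.002]
force: [-0.7, 0.2, 0.7]
width: 0.998
gripper_force: 0.0
clock: 4.45
position: [0.5697, -0.0946, 0.0687]
ee_rot: [0.199, -3.135, -0.0]
force: [-0.7, 0.6, 0.7]
width: 0.351
gripper_force: 0.0
```

```bash
python3 nudge.py '[0, 0, 0, 0, 0, 0, 0, 0, 0, 0, 0, 0, 0, 0, 0, 0, 0, 0, 0, 0, 0, 0, 0, 0, 0, 0, 0, 0, 0, 0]' 30; python3 -c "
from h import *
from cell import arm
print(arm.observe())
wrist(arm,'w3')"
```

```text
clock: 5.1
position: [0.5697, -0.0943, 0.0687]
ee_rot: [-0.2, 3.135, 0.0]
force: [1.8, 2.0, -1.0]
width: 0.174
gripper_force: 29.9
{'clock': 5.1, 'joints': array([-0.0795,  0.5383,  0.2132,  1.8719, -0.1606,  0.7478,  1.9204]), 'dq': array([ 0.0012,  0.0016,  0.0021,  0.0012, -0.0005,  0.0011,  0.0009]), 'joint_efforts': array([  1.452 , -65.7522,   5.9116, -23.1709,   0.7468,   0.1701,
         0.0793]), 'position': array([ 0.5697, -0.0943,  0.0687]), 'ee_rot': array([-0.1996,  3.1352,  0.0004]), 'force': array([ 1.7541,  1.9815, -1.0115]), 'ft_torque': array([ 0.6082, -0.1838, -0.0931]), 'gripper_force': 29.93713080883026, 'width': 0.1740929412935374}
```

Scaled: 0.07 rad / 3.1416 = 0.0223.

```bash
python3 nudge.py '[0, 0, 0, 0.0223, 0, 0, 0, 0, 0.0223, 0, 0, 0, 0, 0.0223, 0, 0, 0, 0, 0.0223, 0, 0, 0, 0, 0.0223, 0, 0, 0, 0, 0.0216, 0, 0, 0, 0, 0, 0]' && python3 nudge.py '[0.06, 0.22, 0, 0, 0, 0.06, 0.22, 0, 0, 0, 0.06, 0.22, 0, 0, 0, 0.06, 0.22, 0, 0, 0, 0.06, 0.22, 0, 0, 0, 0.06, 0.22, 0, 0, 0, 0.06, 0.22, 0, 0, 0, 0.06, 0.22, 0, 0, 0, 0.06, 0.22, 0, 0, 0, 0, 0, 0, 0, 0]'
```

```text
clock: 5.85
position: [0.5691, -0.0952, 0.0686]
ee_rot: [-0.458, -3.107, 0.001]
force: [-0.8, 0.7, -1.3]
width: 0.172
gripper_force: 29.9
clock: 6.85
position: [0.5723, 0.0111, 0.0687]
ee_rot: [-0.451, -3.109, -0.003]
force: [-0.1, 1.9, -3.3]
width: 0.17
gripper_force: 29.9
```

Scaled: 0.0131 m is 0.262, 0.0033 m is 0.066.

```bash
python3 nudge.py '[0.066, 0.262, 0, 0, 0, 0.066, 0.262, 0, 0, 0, 0.066, 0.262, 0, 0, 0, 0.066, 0.262, 0, 0, 0, 0.066, 0.262, 0, 0, 0, 0.066, 0.262, 0, 0, 0, 0.066, 0.262, 0, 0, 0, 0.066, 0.262, 0, 0, 0, 0.066, 0.262, 0, 0, 0, 0, 0, 0, 0, 0]'; python3 nudge.py '[0, 0, 0, 0, 0, 0, 0, 0, 0, 0]'
python3 - <<'E'
from h import *
from cell import arm
d=wrist(arm,'w4')
for n in("scene","side"):
    q=arm.get_image(n);pickle.dump(q,open(f"pics/{n}4.pkl","wb"))
    if n=="scene":a=q["image"][240:345,325:445]
    else:b=q["image"][205:280,265:345]
w=d["image"]
cv2.imwrite("pics/c4.png",np.hstack([np.vstack([cv2.resize(a,(344,300),interpolation=2),cv2.resize(b,(344,300),interpolation=2)]),cv2.resize(w[:320],(450,600) if 0 else (450,225),interpolation=2).repeat(1,0) if 0 else cv2.copyMakeBorder(cv2.resize(w[:420],(450,295)),0,305,0,0,0)]))
E
```

```text
clock: 7.85
position: [0.5777, 0.1332, 0.0688]
ee_rot: [0.45, 3.109, 0.003]
force: [0.4, 3.0, -3.8]
width: 0.171
gripper_force: 29.9
clock: 8.05
position: [0.5775, 0.1293, 0.0687]
ee_rot: [-0.456, -3.108, -0.0]
force: [-0.4, 2.0, -4.6]
width: 0.172
gripper_force: 29.9
```

View pics/c4.png

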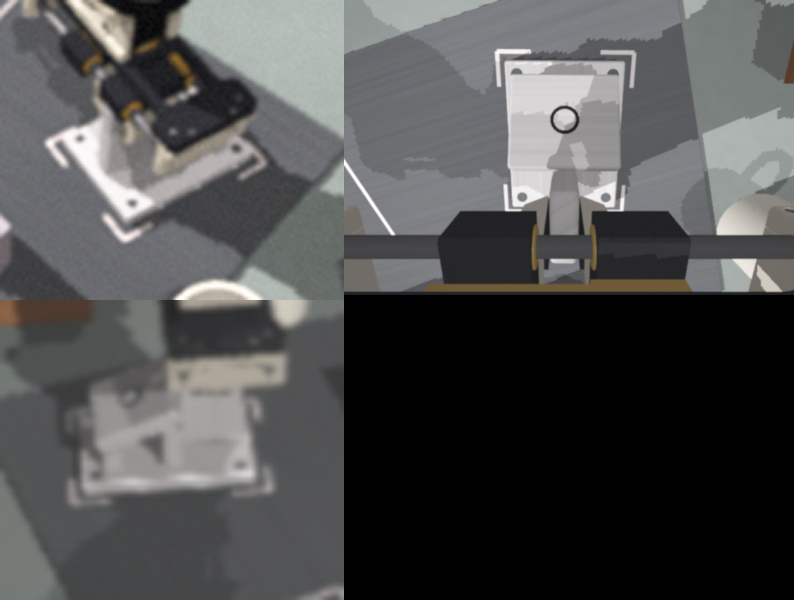

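The bracket sits between the marks; wrist part: flange near corners at about (229,85),(410,85), mark corners at (216,71),(414,71) in full pixels. Quantifying.

Run:
```python
from h import *
d=load('w4')
F=onz(d,[(229,85.3),(409.6,85.3)],.018);M=onz(d,[(216,71),(413.8,71)],.006)
for q in(F,M):
    u=(q[1]-q[0])[:2];n=np.linalg.norm(u);u/=n;x=np.array([u[1],-u[0]]);h=.060 if q is F else .068
    print(n,np.degrees(np.arctan2(x[1],x[0])),q.mean(0)[:2]+x*h)
ring=d['image'];g=cv2.cvtColor(ring,6)[130:215,270:370];m=(g<90).astype(np.uint8)
k,L,S,C=cv2.connectedComponentsWithStats(m);print(S[1:],C[1:]+[270,130])
```

```text
0.09437918766290922 -16.717236534075266 [0.543  0.1437]
0.10812770138671976 -16.71587989261442 [0.5422 0.1417]
[[ 24  21  40  39 409]] [[314.4963 171.0831]]
```

Scaled: -0.04 m is -0.8, -0.03 m is -0.6.

```bash
python3 nudge.py '[0, 0, 0, 0, 0.5, 0, 0, 0, 0, 0.5, 0, 0, 0, 0, 0.5, 0, 0, 0, 0, 0.5, 0, 0, 0, 0, 0.5]' && python3 nudge.py '[0, 0, -0.6, 0, 0.6, 0, 0, -0.8, 0, 0.7, 0, 0, -0.8, 0, 0.8, 0, 0, -0.8, 0, 1, 0, 0, -0.8, 0, 1, 0, 0, 0, 0, 1, 0, 0, 0, 0, 1, 0, 0, 0, 0, 1]'
python3 - <<'E'
from h import *
from cell import arm
d=wrist(arm,'w5');cv2.imwrite("pics/c5.png",cv2.resize(d["image"][60:260,200:450],(800,640))[:600]);print(d["cam_to_world"])
E
```

```text
clock: 8.7
position: [0.5777, 0.1295, 0.0688]
ee_rot: [0.455, 3.108, 0.0]
force: [-0.1, -0.3, 0.6]
width: 0.495
gripper_force: 0.0
clock: 9.5
position: [0.5768, 0.1295, 0.2575]
ee_rot: [-0.455, -3.107, 0.001]
force: [-0.3, -0.6, -0.4]
width: 0.998
gripper_force: 0.0
[[ 0.2872  0.9153  0.2824  0.5005]
 [ 0.9579 -0.2743 -0.0849  0.1528]
 [-0.0003  0.2949 -0.9555  0.4172]
 [ 0.      0.      0.      1.    ]]
```

View pics/c5.png

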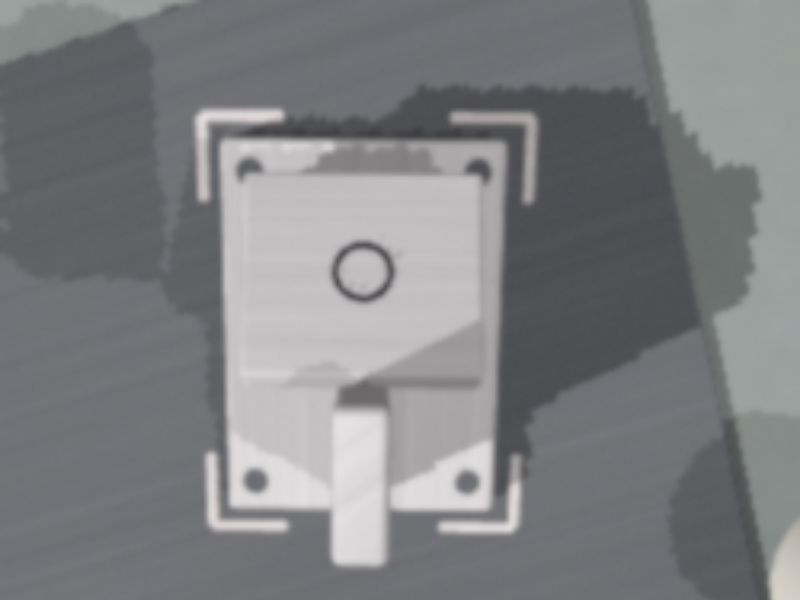

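Wrist crop: the bracket is free, square and centred between the four marks; ring centre at crop (363,270), i.e. image (313.4,144.4).

Rows can't tilt the tool, so the 25° must come from pivoting the probe in the fingers about the closing axis. I'll do that against the stand's hole edge. First I'll go over the probe.

Scaled: 0.0355 m is 0.71, 0.0198 m is 0.396.

```bash
python3 nudge.py '[0.396, 0.71, 0, 0, 1, 0.396, 0.71, 0, 0, 1, 0.396, 0.71, 0, 0, 1, 0.396, 0.71, 0, 0, 1, 0.396, 0.71, 0, 0, 1, 0.396, 0.71, 0, 0, 1, 0, 0, 0, 0, 1, 0, 0, 0, 0, 1]'
python3 - <<'E'
from h import *
from cell import arm
d=wrist(arm,'w6');s=arm.observe();print(s["position"],s["ee_rot"])
a,b=load('w4'),load('w5')
print("ring",tri([(a,(314.5,171.1)),(b,(313.4,144.4))]),onz(b,(313.4,144.4),.061),onz(a,(314.5,171.1),.061))
print("flange",onz(b,[(220/3.2+200,140/3.2+60),(507/3.2+200,140/3.2+60),(492/3.2+200,509/3.2+60),(229/3.2+200,508/3.2+60)],.018).mean(0))
print("marks",onz(b,[(197/3.2+200,110/3.2+60),(537/3.2+200,113/3.2+60),(518/3.2+200,532/3.2+60),(209/3.2+200,530/3.2+60)],.006).mean(0))
print("expected probe px",proj(d,[(.5245,.3676,.152),(.5245,.3676,.146)]))
g=d["image"];h=cv2.cvtColor(g,cv2.COLOR_BGR2HSV)
m=((h[...,2]<45)*255).astype(np.uint8);m[330:]=0
k,L,S,C=cv2.connectedComponentsWithStats(m);print([(S[i].tolist(),C[i].round(1).tolist()) for i in range(1,k) if S[i,4]>80])
E
```

```text
clock: 10.35
position: [0.5238, 0.3683, 0.2569]
ee_rot: [-0.451, -3.107, 0.004]
force: [-0.5, -0.3, 0.1]
width: 1.0
gripper_force: 0.0
[0.5247 0.3667 0.2574] [-0.4553 -3.1074  0.0037]
ring (array([0.5206, 0.1475, 0.0727]), [np.float64(0.00012083018536569188), np.float64(0.00012083018536566522)]) [[0.5212 0.1472 0.061 ]] [[0.5221 0.1472 0.061 ]]
flange [0.5428 0.1405 0.018 ]
marks [0.5442 0.1412 0.006 ]
expected probe px [[311.7773 234.4037]
 [311.8109 232.0804]]
[([296, 191, 34, 23, 179], [312.7, 198.2]), ([303, 224, 18, 21, 285], [311.3, 234.1]), ([178, 283, 37, 47, 958], [201.1, 311.9]), ([412, 283, 36, 47, 893], [425.0, 312.2]), ([0, 301, 133, 29, 3445], [63.0, 314.8]), ([494, 301, 146, 29, 3616], [565.7, 315.3])]
```

Button found at (311,234) against an expected (312,234): aligned within 1 mm. Descend and grip.

Scaled: 0.035 m is 0.7, 0.024 m is 0.48.

```bash
python3 nudge.py '[0, 0, 0.7, 0, 1, 0, 0, 0.7, 0, 1, 0, 0, 0.7, 0, 1, 0, 0, 0.7, 0, 1, 0, 0, 0.48, 0, 1, 0, 0, 0, 0, 1]' && python3 nudge.py '[0, 0, 0, 0, 0, 0, 0, 0, 0, 0, 0, 0, 0, 0, 0, 0, 0, 0, 0, 0, 0, 0, 0, 0, 0, 0, 0, 0, 0, 0, 0, 0, 0, 0, 0, 0, 0, 0, 0, 0, 0, 0, 0, 0, 0, 0, 0, 0, 0, 0]' 20; python3 nudge.py '[0, 0, 0, 0, 0, 0, 0, 0, 0, 0, 0, 0, 0, 0, 0, 0, 0, 0, 0, 0]'
```

```text
clock: 11.0
position: [0.5235, 0.3641, 0.0911]
ee_rot: [-0.459, -3.104, 0.009]
force: [-0.2, 0.0, 0.7]
width: 1.001
gripper_force: 0.0
clock: 12.0
position: [0.5249, 0.3675, 0.0947]
ee_rot: [-0.456, -3.108, 0.0]
force: [0.5, -0.2, -0.2]
width: 0.263
gripper_force: 19.9
clock: 12.4
position: [0.5248, 0.3676, 0.0947]
ee_rot: [-0.455, -3.108, 0.0]
force: [-0.1, 0.1, -0.2]
width: 0.261
gripper_force: 19.9
```

Scaled: -0.015 m is -0.3, -0.012 m is -0.24.

```bash
python3 nudge.py '[0, 0, -0.3, 0, 0, 0, 0, -0.3, 0, 0, 0, 0, -0.24, 0, 0, 0, 0, 0, 0, 0, 0, 0, 0, 0, 0]' && python3 nudge.py '[0, 0, 0, 0, 0, 0.092, 0, 0, 0, 0, 0.092, 0, 0.006, 0, 0, 0.092, 0, 0.008, 0, 0, 0.092, 0, 0.01, 0, 0, 0.092, 0, 0.012, 0, 0]' 8; python3 -c "
from h import *
from cell import arm
for n in('scene','side'): pickle.dump(arm.get_image(n),open(f'pics/{n}7.pkl','wb'))
a=load('scene7')['image'][270:370,430:540];b=load('side7')['image'][140:220,230:320]
cv2.imwrite('pics/c7.png',np.hstack([cv2.resize(a,(396,360),interpolation=2),cv2.resize(b,(404,360),interpolation=2)]))"
```

```text
clock: 12.9
position: [0.525, 0.3679, 0.1374]
ee_rot: [0.455, 3.108, 0.002]
force: [-0.2, -0.7, -1.7]
width: 0.26
gripper_force: 19.9
clock: 13.5
position: [0.5025, 0.3744, 0.135]
ee_rot: [0.455, 3.108, 0.0]
force: [1.8, -0.1, -0.2]
width: 0.259
gripper_force: 8.0
```

View pics/c7.png

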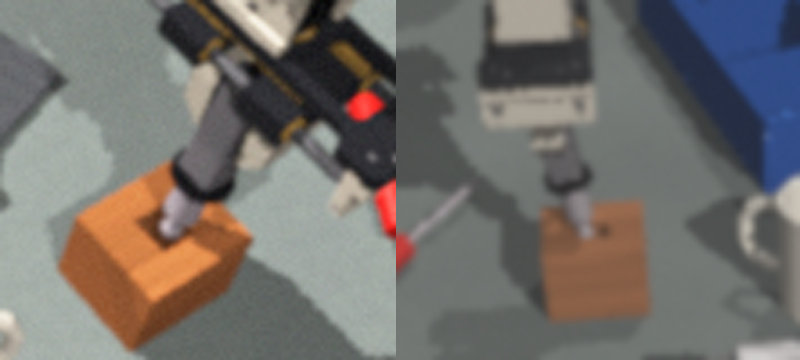

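Both views show the probe pivoted about the pads, leaning towards the robot with its tip in the hole. It works, so I'll continue to 25°, then firm up the grip and draw it out along its axis.

The rows are not in the units I measure in: shifts go in shares of 50 mm and turns go in shares of pi rad. I convert before sending: 0.0046 m is 0.092, 0.0016 m is 0.032.

```bash
python3 nudge.py '[0.092, 0, 0.016, 0, 0, 0.092, 0, 0.02, 0, 0, 0.092, 0, 0.024, 0, 0, 0.092, 0, 0.028, 0, 0, 0.092, 0, 0.032, 0, 0, 0, 0, 0, 0, 0]' 8; python3 nudge.py '[0, 0, 0, 0, 0, 0, 0, 0, 0, 0, 0, 0, 0, 0, 0, 0.16, 0, -0.36, 0, 0, 0.16, 0, -0.36, 0, 0, 0.16, 0, -0.36, 0, 0, 0, 0, -0.4, 0, 0, 0, 0, -0.4, 0, 0, 0, 0, 0, 0, 0, 0, 0, 0, 0, 0]' 45; python3 -c "
from h import *
from cell import arm
print(arm.observe()['position'],arm.observe()['ee_rot'])
for n in('scene','side'): pickle.dump(arm.get_image(n),open(f'pics/{n}8.pkl','wb'))
d=wrist(arm,'w8')
a=load('scene8')['image'][240:340,430:540];b=load('side8')['image'][120:200,230:320]
cv2.imwrite('pics/c8.png',np.vstack([np.hstack([cv2.resize(a,(396,360),interpolation=2),cv2.resize(b,(404,360),interpolation=2)]),cv2.resize(d['image'][150:390,100:540],(800,240))]))"
```

```text
clock: 14.2
position: [0.4797, 0.3812, 0.1286]
ee_rot: [-0.454, -3.108, 0.0]
force: [-0.6, -0.2, -2.1]
width: 0.257
gripper_force: 8.0
clock: 15.2
position: [0.4579, 0.3877, 0.2228]
ee_rot: [0.456, 3.108, 0.001]
force: [-0.1, -0.3, -1.7]
width: 0.262
gripper_force: 45.0
[0.4579 0.3877 0.2228] [0.4555 3.1082 0.0007]
```

View pics/c8.png

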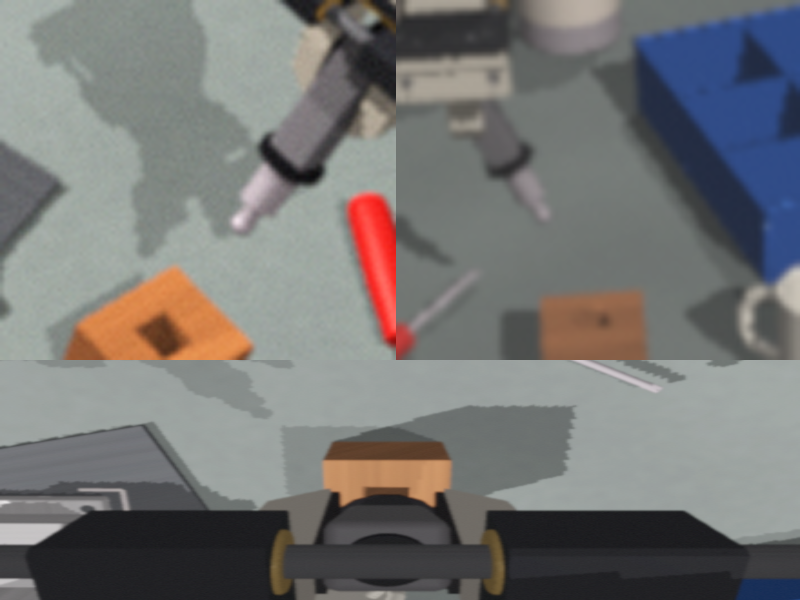

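Probe is out of the stand, tilted: tip at scene (496.1,301.7), side (263,168.4); flange centre at scene (511.1,284.4), side (255.2,156).

Run:
```python
from h import *
a,b=load('scene8'),load('side8')
t,et=tri([(a,(496.1,301.7)),(b,(263,168.4))]);f,ef=tri([(a,(511.1,284.4)),(b,(255.2,156))])
G=np.array([.4579,.3877,.2416]);y=np.radians(-16.7);X=np.array([np.cos(y),np.sin(y),0]);Y=np.array([-X[1],X[0],0])
print(t,et,f,ef)
for n,v in(("G-tip",G-t),("f-tip",f-t),("G-f",G-f)):
    print(n,np.linalg.norm(v),"lean",np.degrees(np.arctan2(-v@X,v[2])),"side",np.degrees(np.arctan2(v@Y,v[2])))
for th in(20,25,30):
    s=np.radians(th);p=lambda L:G-L*(-np.sin(s)*X+np.cos(s)*np.array([0,0,1]))
    print(th,[proj(d,[p(105.5e-3),p(50.5e-3)]).round(1).tolist() for d in(a,b)])
```

```text
[0.4978 0.3749 0.1465] [np.float64(0.0021855590335182013), np.float64(0.002185559033518209)] [0.4795 0.3832 0.1913] [np.float64(0.0022697015418442893), np.float64(0.002269701541844246)]
G-tip 0.10391357875212476 lean 23.7601848245215 side 0.45402088064741264
f-tip 0.04905926851373066 lean 23.936456058993862 side 3.381842359480263
G-f 0.054956002891113805 lean 23.602963192778347 side -2.1531731186155483
20 [[[497.0, 302.4], [511.5, 282.3]], [[260.7, 169.1], [252.9, 155.2]]]
25 [[[494.2, 303.3], [510.2, 282.7]], [[263.3, 168.0], [254.2, 154.6]]]
30 [[[491.7, 303.9], [509.0, 282.9]], [[265.7, 166.7], [255.4, 154.0]]]
```

Scaled: -0.0236 m is -0.472, -0.009 m is -0.18.

```bash
python3 nudge.py '[-0.18, -0.472, 0, 0, 0, -0.18, -0.472, 0, 0, 0, -0.18, -0.472, 0, 0, 0, -0.18, -0.472, 0, 0, 0, -0.18, -0.472, 0, 0, 0, -0.18, -0.472, 0, 0, 0, -0.18, -0.472, 0, 0, 0, -0.18, -0.472, 0, 0, 0, -0.18, -0.472, 0, 0, 0, 0, 0, 0, 0, 0]'; python3 nudge.py '[0, 0, 0.3, 0, 0, 0, 0, 0.3, 0, 0, 0, 0, 0.3, 0, 0, 0, 0, 0.3, 0, 0, 0, 0, 0, 0, 0, 0, 0, 0, 0, 0, 0, 0, 0, 0, 0]' 50; python3 -c "
from h import *
from cell import arm
print(arm.observe()['position'],arm.observe()['ee_rot'])
for n in('scene','side'): pickle.dump(arm.get_image(n),open(f'pics/{n}9.pkl','wb'))
d=wrist(arm,'w9')
a=load('scene9')['image'][220:340,330:450];b=load('side9')['image'][180:280,260:360]
cv2.imwrite('pics/c9.png',np.vstack([np.hstack([cv2.resize(a,(400,400),interpolation=2),cv2.resize(b,(400,400),interpolation=2)]),cv2.resize(d['image'][150:350,100:500],(400,200)).repeat(1,1) if 0 else cv2.resize(d['image'][200:300,120:520],(800,200))]))"
```

```text
clock: 16.35
position: [0.4745, 0.1568, 0.2224]
ee_rot: [-0.463, -3.107, 0.003]
force: [0.1, 0.3, -1.4]
width: 0.258
gripper_force: 45.0
clock: 17.05
position: [0.4748, 0.1613, 0.1635]
ee_rot: [0.455, 3.108, 0.001]
force: [-0.3, -1.3, -2.1]
width: 0.258
gripper_force: 50.0
[0.4748 0.1613 0.1635] [0.455  3.1078 0.0007]
```

View pics/c9.png

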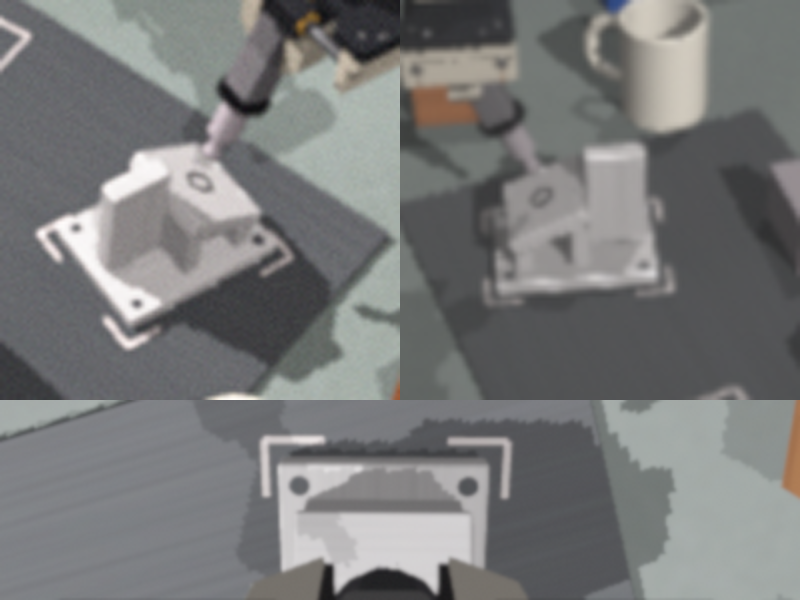

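Both views show the tip just above the ring: tip scene (391.2,268), side (294,222.5); ring scene (390.3,274.6), side (295.8,229.3). Bracket still square in its marks.

Run:
```python
from h import *
a,b=load('scene9'),load('side9')
t,et=tri([(a,(391.2,268)),(b,(294,222.5))]);r,er=tri([(a,(390.3,274.6)),(b,(295.75,229.25))])
f,ef=tri([(a,(330+244/3.333,220+98/3.333)),(b,(260+101/4,180+116/4))])
y=np.radians(-16.7);X=np.array([np.cos(y),np.sin(y),0]);Y=np.array([-X[1],X[0],0]);Z=np.array([0,0,1]);s=np.radians(25)
n=-np.sin(s)*X+np.cos(s)*Z;u=np.cos(s)*X+np.sin(s)*Z
print("tip",t,et[0],"ring",r,er[0]);v=t-r;print("normal",v@n,"in-face x",v@u,"y",v@Y)
w=np.array([.4748,.1613,.1823])-t;print("lean",np.degrees(np.arctan2(-w@X,w[2])),np.linalg.norm(w),np.degrees(np.arctan2(w@Y,w[2])))
S=np.array([.5217,.1473,.061]);T=np.array([.4748,.1613,.1635])+.043*X-.0775*Z;v=T-S;print("model: normal",v@n,"x",v@u,"y",v@Y)
```

```text
tip [0.5193 0.1499 0.0832] 0.0006202720617518246 ring [0.5208 0.1491 0.0588] 0.0030315150750861524
normal 0.022828806826805225 in-face x 0.008782241411486043 y 0.0004099611772402086
lean 24.83751360270267 0.10921798407254862 -1.096913207070275
model: normal 0.025170127398668824 x 0.005177527182259936 y -6.769345311707098e-05
```

Scaled: 0.005 m is 0.1, 0.0043 m is 0.086.

```bash
python3 nudge.py '[-0.006, 0, 0.1, 0, 0, -0.006, 0, 0.1, 0, 0, -0.006, 0, 0.1, 0, 0, -0.008, 0, 0.086, 0, 0, 0, 0, 0, 0, 0, 0, 0, 0, 0, 0, 0, 0, 0, 0, 0]' 50; for i in 1; do python3 nudge.py '[-0.016, 0, 0.036, 0, 0, -0.016, 0, 0.036, 0, 0, 0, 0, 0, 0, 0, 0, 0, 0, 0, 0, 0, 0, 0, 0, 0]'; done
```

```text
clock: 17.9
position: [0.4759, 0.1607, 0.1437]
ee_rot: [0.455, 3.108, 0.0]
force: [0.1, -0.2, -2.3]
width: 0.254
gripper_force: 50.0
clock: 18.4
position: [0.4773, 0.1602, 0.14]
ee_rot: [-0.455, -3.108, -0.0]
force: [-0.2, 0.2, -1.2]
width: 0.258
gripper_force: 50.0
```

Scaled: 0.0018 m is 0.036, -0.0008 m is -0.016.

```bash
python3 nudge.py '[-0.016, 0, 0.036, 0, 0, 0, 0, 0, 0, 0, 0, 0, 0, 0, 0]'; python3 nudge.py '[-0.016, 0, 0.036, 0, 0, 0, 0, 0, 0, 0, 0, 0, 0, 0, 0]'
```

```text
clock: 18.7
position: [0.4781, 0.16, 0.1383]
ee_rot: [0.455, 3.108, 0.0]
force: [-0.2, 1.1, -0.3]
width: 0.263
gripper_force: 50.0
clock: 19.0
position: [0.4789, 0.1598, 0.1365]
ee_rot: [0.455, 3.108, 0.0]
force: [-2.3, 0.4, 1.5]
width: 0.263
gripper_force: 50.0
```

Scaled: 0.0018 m is 0.036, -0.0008 m is -0.016.

```bash
python3 nudge.py '[-0.016, 0, 0.036, 0, 0, 0, 0, 0, 0, 0, 0, 0, 0, 0, 0, 0, 0, 0, 0, 0]'; python3 -c "
from h import *
from cell import arm
F=[]
for n in('scene','side','scene','side'):
    pickle.dump(arm.get_image(n),open(f'pics/{n}10.pkl','wb'));F.append(arm.observe()['force'])
print(np.mean(F,0),np.std(F,0))
a=load('scene10')['image'][220:340,330:450];b=load('side10')['image'][180:280,260:360]
cv2.imwrite('pics/c10.png',np.hstack([cv2.resize(a,(400,400),interpolation=2),cv2.resize(b,(400,400),interpolation=2)]))"
```

```text
clock: 19.4
position: [0.4796, 0.1596, 0.1347]
ee_rot: [0.455, 3.108, 0.0]
force: [-1.4, 1.7, 1.4]
width: 0.26
gripper_force: 50.0
[-1.6914  1.0267  2.8008] [0.4203 0.5966 0.35  ]
```

View pics/c10.png

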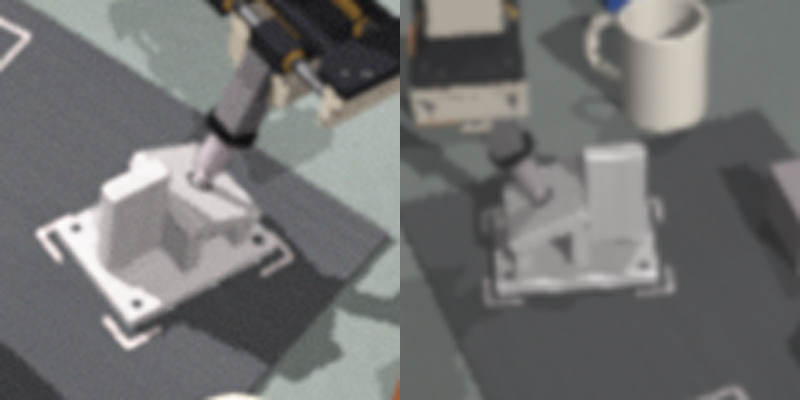

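The tip sits in the ring in both views (scene crop (200,182), side crop (541,197)), and the bracket hasn't moved. Press force is about 5 N. Checking the lean once more from the flange and grasp point.

Run:
```python
from h import *
def fl(n):  # centroid of black flange near guess
    d=load(n[0]);im=cv2.cvtColor(d['image'],6);x,y=n[1];x,y=int(x),int(y);w=im[y-9:y+10,x-9:x+10];m=w<60;ys,xs=np.nonzero(m);return d,(xs.mean()+x-9,ys.mean()+y-9)
y=np.radians(-16.7);X=np.array([np.cos(y),np.sin(y),0]);Y=np.array([-X[1],X[0],0])
for k,A,B,G in((9,(330+244/3.333,220+98/3.333),(285.25,209),[.4748,.1613,.1823]),(10,(330+230/3.333,220+128/3.333),(288,217),[.4796,.1596,.1535])):
    for p,q in(((load(f'scene{k}'),A),(load(f'side{k}'),B)),(fl((f'scene{k}',A)),fl((f'side{k}',B)))):
        f,e=tri([p,q]);v=np.array(G)-f
        print(k,p[1],q[1],f,e[0],"lean",np.degrees(np.arctan2(-v@X,v[2])),"side",np.degrees(np.arctan2(v@Y,v[2])),np.linalg.norm(v))
```

```text
9 (403.2073207320732, 249.4029402940294) (285.25, 209) [0.498  0.1585 0.1335] 0.0011707113704267297 lean 25.223616314983445 side -4.605523955986845 0.05409171179236554
9 (np.float64(402.2456140350877), np.float64(250.140350877193)) (np.float64(285.42105263157896), np.float64(210.78947368421052)) [0.4974 0.1562 0.1288] 0.001181045974448077 lean 23.32837283993504 side -1.7520691389607614 0.05827984496301732
10 (399.006900690069, 258.4038403840384) (288, 217) [0.5031 0.1552 0.1053] 0.0013509111640743765 lean 26.30212308341101 side -2.9935079253323447 0.05381491431124731
10 (np.float64(399.03125), np.float64(259.734375)) (np.float64(288.22222222222223), np.float64(218.5)) [0.5029 0.1552 0.1002] 0.0019430704853167936 lean 23.86892342167181 side -2.6160545534640867 0.058381259191286776
```

Lean is unchanged at about 24–26°. Let it settle and hand in.

```bash
python3 nudge.py '[0, 0, 0, 0, 0, 0, 0, 0, 0, 0, 0, 0, 0, 0, 0]'; python3 -c "
from cell import arm
print(arm.sign_off())"
```

```text
clock: 19.9
position: [0.4796, 0.1596, 0.1347]
ee_rot: [0.455, 3.108, 0.0]
force: [-0.9, 1.1, 3.3]
width: 0.26
gripper_force: 50.0
the job is handed in; nothing more can be done
None
```

I handed the job in at about 20 s (no verdict came back): the bracket sits within about 2 mm of the centre of its marks, and the gripper still holds the probe in the ring, about 24–26° from vertical against the face's 25°, pressing with about 5 N (about half way in).

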